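Slide the two-compartment sample box up the ramp onto the staging board

ROBOT

A 7-joint arm with a two-finger parallel gripper is mounted at the origin on the work surface. World frame = base frame: x ahead of the robot, y to its left, z up, the work surface at z = 0. Lengths are in m, angles in rad, forces in N, time in s.
With the tool pointing down it reaches from about 0.425 to 0.925 m from the base axis. Payload 6.8 kg.
Tool frame: the origin (TCP) lies on the centre line of the jaws, within the pads' length; the fingertips stand 11 mm ahead of it and the grasp point (between the pads) lies 8 mm behind it; z points along the fingers, y is the direction in which the jaws open and shut (so a half turn about z gives the same grasp; the last joint's range is limited). The gripper opens to 85 mm and grips with 20 to 120 N. Pads are 22 mm wide; open, the fingers measure 114 mm over their backs; the gripper's body (76 mm by 85 mm) begins 54 mm behind the grasp point. The pads swing forward as they close: fully open they stand 13 mm farther back than shut.
Start: joints at [1.161, 0.477, 0.022, 1.555, -0.011, 1.109, -0.083], TCP at [0.201, -0.645, 0.242] pointing down, gripper open.
Joint ranges: [-2.96, 2.96], [-0.34, 2.1], [-1.41, 1.46], [0.24, 2.44], [-1.37, 4.51], [0.17, 1.92], [-2.96, 2.96]. Speed limits (rad/s): [2.39, 2.39, 3.14, 3.14, 3.14, 3.14, 3.14].

INTERFACE

Orientations are given as a rotation vector (axis times angle).
In Python, from bench import r gives the robot as it stands.
- The arm moves only by the tool send_rows, never from a script. Its argument "deltas" is a list of rows, each a list of 7 numbers: the opening, from 0 (shut) to 1 (fully open), then the shift along the tool's x, y, z as a fraction of full scale, then the turn, a rotation vector about the tool's x, y, z as a fraction of full scale. In form: [[hand, x, y, z, ax, ay, az], ...]. A call has 1 to 20 rows; each row is the pose to reach, as a shift and turn from the pose commanded when the call began, along the tool's axes at that moment, turning the shorter way round; what a row does not reach only later rows make up. Full scale, the value 1, is 150 mm for a shift and 180 degrees for a turn. A row lasts 1/12 s, in which the tool goes at most 41.7 mm and 7.16 degrees, less where a joint would pass 70% of its speed; a pose out of reach is approached as far as the arm can. A call with a number of a shift or a turn outside -1 to 1 is refused whole. A call with a gripper value outside its range is refused whole. The fingers move at their own pace and stop on an object; "squeeze" is the grip in N (left out, the last holds). Time passes only in rows, so rows that repeat a pose let the fingers close. It gives the time, the measured TCP pose, the force and the opening at its end, in the units of the state.
- r.get_obs(): the state, without advancing time (a new reading comes with each control period).
- r.grab_frame(name): name is "side" or "top"; returns a dict with "pixels" (420x560x3 uint8, red, green, blue), "camera_matrix" (3x3 intrinsics, pixels), "rvec" (rotation vector, rad) and "tvec" (3), from world to camera coordinates, as OpenCV has them. Camera axes: x right, y down, z forward; pixel columns grow to the right and rows downward; lengths in m; the calibration is good to about 2 mm. A picture is of the moment at which its call begins. There is no depth.
- r.hand_in(): hands the job in, once; it reports no verdict.
The state is a dict: "clock": time; "joints": joint angles; "qvel": joint speeds; "tau": joint torques, N m; "tcp_pos": TCP position; "orientation": TCP orientation; "contact_force": force on the tool from outside, world axes, zero at the start; "moment": the same for the moment, N m; "grip_width": finger opening in m.
Only numpy, scipy, OpenCV 4.12 (cv2) and the standard library are available. Lean on these libraries where they do the work, as an engineer would, in place of code of your own. Each camera call takes 0.05 s, during which the arm holds its last target. There are 200 camera calls.

TASK

Three empty white sample boxes stand side by side before the ramp of the staging board. Push the two-compartment one straight up the ramp until all of it stands flat on the board, square to the board. Slide it, do not lift it, and leave the other two boxes where they stand.

Things in the scene. Friction and masses are not known exactly. Their poses are not given: they have to be found in the camera images.
- board: Fixed 10 mm plywood board, 460 mm wide (y), with a full-width aluminium ramp at its near edge. Origin: at table height under the crest, mid width. x points up the ramp and on across the board, y along the crest, z up. The ramp rises from the table at x = -60 mm to 10 mm high at x = 0; flat board from x = 0 to 260 mm. Five white boxes are fixed on it, near faces at x = 165 mm, 55 mm tall.
- twin_box: The box to push: open, empty, white, the widest of the three, the only one with a partition (two compartments). 80 mm along its x, 110 mm along y, 55 mm tall, walls 5 mm, about 0.25 kg. Origin at the centre of its underside. Stands on the table before the ramp, long side along the ramp's foot (x axis up the ramp within about 6 degrees).
- square_box: Bystander: open, empty, white box without partition, 75 x 75 mm, 55 mm tall; origin at the centre of its underside. Stands on the table in another place of the same line, at least 30 mm clear of its neighbours.
- small_box: Bystander: open, empty, white box without partition, 60 x 60 mm, 40 mm tall; origin at the centre of its underside. Stands on the table in another place of the same line.
Things that resemble listed ones, but are neither listed nor needed, are in the scene too. Leave any turquoise or yellow look-alike of the twin_box alone.

How it is judged:
By the outcome, as a careful person would: the job done as asked, in the order asked, and still so for the second after the job is handed in, with the robot touching nothing.
It also fails if it takes over 32 s, if anything falls off the work surface, if the arm or the gripper's body presses on something with over 40 N, if the wrist force passes 120 N, or if a joint passes its speed limit or range.

## Working session

There is one attempt and no reset: what is moved stays moved. The work goes in short steps, Python scripts to look and compute and a tool call to move; the robot and the scene stay as the last step left them, time stands still between calls to the robot, and variables do not carry over. Pictures are saved under pics/ and viewed, about 8 in all and at most 12, crops included, and the job is handed in when it is done.

Besides the shell and the picture viewer there is one more tool, called after "Emit:" as name([rows], argument=value, ...), one row to a line, values as JSON. send_rows: Moves the arm, as the interface text tells. Shift numbers are shares of 150 mm and turn numbers shares of 180 degrees, none past 1 either way. Its arguments: {"type":"object","properties":{"deltas":{"type":"array","items":{"type":"array","items":{"type":"number"}}},"squeeze":{"type":"number"}},"required":["deltas"]}

```bash
mkdir -p pics
python3 - <<'E'
from bench import r
import cv2,numpy as np,pickle
o=r.get_obs();print(o)
for n in("top","side"):
    f=r.grab_frame(n);pickle.dump(f,open(f"pics/{n}0.pkl","wb"))
    cv2.imwrite(f"pics/{n}0.png",f["pixels"][:,:,::-1]);print(f["camera_matrix"],f["rvec"],f["tvec"])
E
```

```text
{'clock': 0.0, 'joints': array([ 1.16086135,  0.47779218,  0.02235813,  1.5564383 , -0.01147816,
        1.10929156, -0.08310467]), 'qvel': array([-1.95357824e-03, -8.04700354e-04,  2.28668065e-04,  9.86139138e-04,
       -8.89442150e-04, -3.89364171e-05,  7.05782829e-04]), 'tau': array([ 3.83260995e-04, -5.96461594e+01,  1.60797402e+00, -2.81201577e+01,
        1.25038682e-02,  9.35111224e-03, -1.29714351e-05]), 'tcp_pos': array([ 0.20046332, -0.64395747,  0.24133692]), 'orientation': array([-3.10415219e+00, -4.72076813e-01,  6.73895331e-04]), 'contact_force': array([ 0.67167637,  0.34434662, -0.60261003]), 'moment': array([-0.03515734,  0.00198738, -0.00521408]), 'grip_width': 0.08494850999426247}
[[511.66715217   0.         268.24780126]
 [  0.         511.66715217 211.6026743 ]
 [  0.           0.           1.        ]] [ 2.17192616 -2.11189879  0.22309702] [-0.09571267  0.52577992  0.76191581]
[[454.42792079   0.         275.66769782]
 [  0.         454.42792079 200.37427378]
 [  0.           0.           1.        ]] [ 0.83088828 -2.46768938  1.19000588] [0.36112363 0.26097568 0.6432257 ]
```

View pics/top0.png

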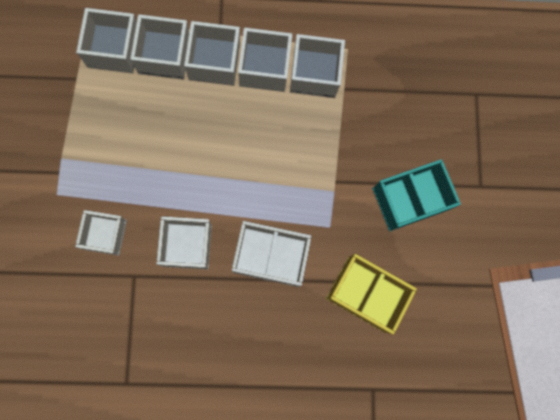

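View pics/side0.png

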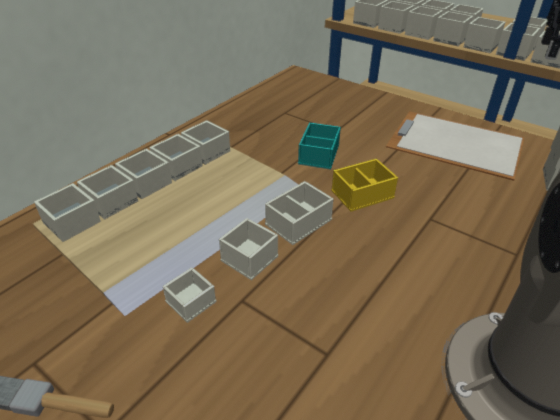

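Top view: the twin box (with its partition) is centred at about (272,253), with the square box at (184,242) and the small box at (100,232). The ramp's foot runs from (58,195) to (330,226), and the crest from (63,160) to (335,190). The yellow look-alike is close by, at (373,293). The side view shows the same layout.

```bash
cat > h.py <<'E'
import cv2,numpy as np,pickle
def cast(f,px,z):
    R=cv2.Rodrigues(f["rvec"])[0];c=-R.T@f["tvec"]
    p=cv2.undistortPoints(np.array(px,float).reshape(-1,1,2),f["camera_matrix"],None).reshape(-1,2)
    d=np.c_[p,np.ones(len(p))]@R
    return c+d*((z-c[2])/d[:,2])[:,None]
def seg(f,lo,hi,amin=600):
    hsv=cv2.cvtColor(f["pixels"],cv2.COLOR_RGB2HSV)
    m=cv2.inRange(hsv,lo,hi);m=cv2.morphologyEx(m,cv2.MORPH_CLOSE,np.ones((3,3)))
    cs=cv2.findContours(m,cv2.RETR_EXTERNAL,cv2.CHAIN_APPROX_NONE)[0]
    return m,[c for c in cs if cv2.contourArea(c)>amin]
def rect(f,c,z):
    w=cast(f,c.reshape(-1,2),z)[:,:2]*1000
    return cv2.minAreaRect(w.astype(np.float32))
E
python3 - <<'E'
from h import *
f=pickle.load(open("pics/top0.pkl","rb"))
hsv=cv2.cvtColor(f["pixels"],cv2.COLOR_RGB2HSV)
for p in [(200,190),(272,253),(184,242),(309,237),(233,265),(180,219),(100,140),(100,300),(320,252),(272,270),(300,260),(117,232),(275,281)]: print(p,hsv[p[1],p[0]],end=' ')
print()
m,cs=seg(f,(0,0,110),(180,45,255),900)
for c in cs:
    if cv2.boundingRect(c)[1]>200: print('white',rect(f,c,.055),cv2.boundingRect(c))
m2,cs2=seg(f,(105,20,100),(140,90,255),1500)
out=f["pixels"][:,:,::-1].copy();cv2.drawContours(out,cs,-1,(0,0,255),1);cv2.drawContours(out,cs2,-1,(0,255,0),1)
for c in cs2:
    print('ramp',cv2.boundingRect(c),cv2.boxPoints(cv2.minAreaRect(c)).round(1).tolist())
cv2.imwrite("pics/seg.png",cv2.resize(out[:320,:450],None,fx=1.7,fy=1.7))
E
```

```text
(200, 190) [115  26 180] (272, 253) [ 97  11 204] (184, 242) [ 97  11 203] (309, 237) [ 38   6 175] (233, 265) [ 30  12 172] (180, 219) [ 60   4 190] (100, 140) [ 19  72 163] (100, 300) [ 14 106 120] (320, 252) [ 14 107 121] (272, 270) [ 96  12 205] (300, 260) [ 95   9 171] (117, 232) [ 25  11 145] (275, 281) [19 36 98] 
white ((341.812744140625, -483.27301025390625), (94.5511474609375, 233.212158203125), 85.61530303955078) (499, 266, 61, 154)
white ((462.1086730957031, -87.39894104003906), (111.38034057617188, 82.34172058105469), 79.38534545898438) (232, 221, 79, 66)
white ((475.7298278808594, 48.53740310668945), (79.6063461303711, 77.75082397460938), 88.45905303955078) (156, 216, 55, 52)
white ((487.949951171875, 181.0048370361328), (60.753353118896484, 60.853275299072266), 82.22610473632812) (75, 210, 46, 44)
ramp (59, 161, 274, 65) [[57.5, 193.6999969482422], [61.599998474121094, 159.39999389648438], [332.79998779296875, 191.89999389648438], [328.70001220703125, 226.1999969482422]]
```

View pics/seg.png

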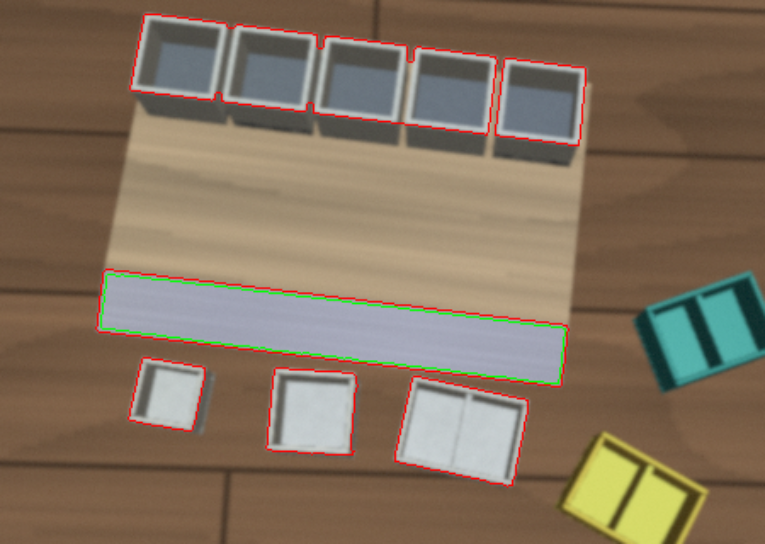

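The contours fit the box rims and the ramp well. Next is the board frame and the push plan.

```bash
cat >> h.py <<'E'
def board(f):
    m,cs=seg(f,(105,20,100),(140,90,255),1500);c=max(cs,key=cv2.contourArea)
    q=cv2.approxPolyDP(c,6,True).reshape(-1,2)
    q=cv2.boxPoints(cv2.minAreaRect(c)); q=q[np.argsort(q[:,0])]
    L=q[:2][np.argsort(q[:2,1])];Rr=q[2:][np.argsort(q[2:,1])]
    foot=cast(f,[L[1],Rr[1]],0)*1000;cr=cast(f,[L[0],Rr[0]],10)*1000 if 0 else cast(f,[L[0],Rr[0]],.010)*1000
    d=(cr[0]-cr[1])[:2];d2=(foot[0]-foot[1])[:2]
    return cr,foot,np.degrees(np.arctan2(-d[0],d[1])),np.degrees(np.arctan2(-d2[0],d2[1])),np.linalg.norm(d),np.linalg.norm(d2)
E
python3 - <<'E'
from h import *
np.set_printoptions(precision=1,suppress=True)
f=pickle.load(open("pics/top0.pkl","rb"))
for x in board(f):print(x)
cr,ft,a,b,_,_=board(f)
o=cr.mean(0)[:2];t=np.radians((a+b)/2);X=np.array([np.cos(t),np.sin(t)]);Y=np.array([-X[1],X[0]])
print('origin',o,'yaw',np.degrees(t),'foot mid in board',(ft.mean(0)[:2]-o)@np.c_[X,Y])
# far edge fixed boxes check: near rim z=.065, rightmost
m,cs=seg(f,(0,0,110),(180,45,255),900)
for c in cs:
    for z in ([.055] if cv2.boundingRect(c)[1]>200 else [.065]):
        w=cast(f,c.reshape(-1,2),z)[:,:2]*1000
        bx=(w-o)@np.c_[X,Y];print(cv2.minAreaRect(bx.astype(np.float32)),bx.min(0),bx.max(0))
# yellow near edge
m,cs=seg(f,(20,100,60),(40,255,255),500)
for c in cs:print('yel',cv2.boxPoints(rect(f,c,.055)))
from scipy.spatial.transform import Rotation as Ro
from bench import r
print(Ro.from_rotvec(r.get_obs()['orientation']).as_matrix())
E
```

```text
[[ 612.9  264.7   10. ]
 [ 572.  -189.4   10. ]]
[[ 556.4  269.7    0. ]
 [ 515.1 -184.2    0. ]]
-5.141287737904473
-5.187096674915207
456.0192093311378
455.85170441812824
origin [592.4  37.7] yaw -5.164192206409841 foot mid in board [-56.9  -0. ]
((-202.71397399902344, -541.3716430664062), (233.212158203125, 94.55111694335938), 0.779499351978302) [-319.3 -590.2] [ -85.5 -493. ]
((-118.53902435302734, -136.27664184570312), (111.38035583496094, 82.34171295166016), 84.54953002929688) [-164.1 -194.1] [-73.3 -78. ]
((-117.20878601074219, 0.3339729309082031), (77.7508773803711, 79.6063461303711), 3.6232569217681885) [-157.   -41.5] [-77.4  41.5]
((-116.96166229248047, 133.3636474609375), (60.75334167480469, 60.85324478149414), 87.39030456542969) [-148.1  102.2] [-85.8 164.4]
((-39.90679168701172, -7.4983978271484375), (430.534423828125, 60.00120162963867), 89.99752807617188) [ -69.9 -222.8] [ -9.9 207.8]
((206.23092651367188, -175.60308837890625), (82.78312683105469, 82.73539733886719), 89.87100219726562) [ 164.8 -217. ] [ 247.6 -134.1]
((206.45880126953125, 43.929473876953125), (345.7437744140625, 83.08689880371094), 89.94788360595703) [ 164.8 -129. ] [248.  216.8]
yel [[ 339.6 -274.6]
 [ 415.2 -314.6]
 [ 470.3 -210.4]
 [ 394.7 -170.4]]
[[ 1.   0.3 -0. ]
 [ 0.3 -1.   0. ]
 [-0.  -0.  -1. ]]
```

Emit:
send_rows([
  [0.75,0.567,-0.808,0,0,0,0.125],
  [0.75,0.567,-0.808,0,0,0,0.125],
  [0.75,0.567,-0.808,0,0,0,0.125],
  [0.75,0.567,-0.808,0,0,0,0.125],
  [0.75,0.567,-0.808,0,0,0,0.125],
])

```text
clock: 0.52
tcp_pos: [0.2486, -0.498, 0.2419]
orientation: [-3.135, 0.134, -0.0]
contact_force: [-0.5, -0.3, -0.1]
grip_width: 0.0642
```

Emit:
send_rows([
  [0.75,0.216,-0.963,0,0,0,0],
  [0.75,0.216,-0.963,0,0,0,0],
  [0.75,0.216,-0.963,0,0,0,0],
  [0.75,0.216,-0.963,0,0,0,0],
  [0.75,0.216,-0.963,0,0,0,0],
])

```text
clock: 0.93
tcp_pos: [0.2929, -0.3582, 0.2421]
orientation: [-3.137, 0.132, 0.0]
contact_force: [-0.4, -0.6, 0.5]
grip_width: 0.0639
```

Emit:
send_rows([
  [0.75,0.216,-0.963,0,0,0,0],
  [0.75,0.216,-0.963,0,0,0,0],
  [0.75,0.216,-0.963,0,0,0,0],
  [0.75,0.216,-0.963,0,0,0,0],
  [0.75,0.216,-0.963,0,0,0,0],
])

```text
clock: 1.35
tcp_pos: [0.3382, -0.2182, 0.2425]
orientation: [-3.138, 0.132, -0.001]
contact_force: [0.3, 0.8, 0.4]
grip_width: 0.0639
```

```bash
cat >> h.py <<'E'
O=np.array([592.4,37.7]);T=np.radians(-5.16);X=np.array([np.cos(T),np.sin(T)]);Y=np.array([-X[1],X[0]])
def go(r,bx,by,z,tilt=0):
    """fractions from the measured pose to board x,y,tcp z (mm); tilt>0: tips toward the base (deg)"""
    from scipy.spatial.transform import Rotation as Ro
    o=r.get_obs();R=Ro.from_rotvec(o["orientation"]);p=o["tcp_pos"]*1000
    x=np.r_[X,0];zz=np.array([0,0,-1.]);Rt=Ro.from_matrix(np.c_[x,np.cross(zz,x),zz])*Ro.from_euler('y',-tilt,degrees=True)
    t=np.r_[O+X*bx+Y*by,z]
    b=(p[:2]-O)@np.c_[X,Y]
    print("t %.2f board xyz"%o["clock"],b.round(1),p[2].round(1),"F",o["contact_force"].round(1),"grip",o["grip_width"].round(4),"j",o["joints"].round(2))
    print("shift",(R.inv().apply(t-p)/150).round(3),"turn",((R.inv()*Rt).as_rotvec()/np.pi).round(4))
E
python3 - <<'E'
from h import *
from bench import r
go(r,-200,-136,240,0);go(r,-200,-136,240,10)
E
```

```text
Traceback (most recent call last):
  File "h.py", line 31, in go
    print("t %.2f board xyz"%o["clock"],b.round(1),p[2].round(1),"F",o["contact_force"].round(1),"grip",o["grip_width"].round(4),"j",o["joints"].round(2))
                                                                                                        ^^^^^^^^^^^^^^^^^^^^^
AttributeError: 'float' object has no attribute 'round'
```

```bash
sed -i 's/o\["grip_width"\].round(4)/o["grip_width"]/' h.py
python3 - <<'E'
from h import *
from bench import r
go(r,-200,-136,240,0);go(r,-200,-136,240,10)
E
```

```text
t 1.35 board xyz [-230.2 -277.7] 242.5 F [0.3 0.8 0.4] grip 0.0638946015538109 j [ 0.6   0.03 -0.18  2.15  0.01  0.96 -1.24]
shift [ 0.207 -0.944  0.017] turn [-0.0002 -0.0002  0.0019]
t 1.35 board xyz [-230.2 -277.7] 242.5 F [0.3 0.8 0.4] grip 0.0638946015538109 j [ 0.6   0.03 -0.18  2.15  0.01  0.96 -1.24]
shift [ 0.207 -0.944  0.017] turn [-0.0001 -0.0557  0.0019]
```

Emit:
send_rows([
  [0.75,0.207,-0.944,0,0,0,0.002],
  [0.75,0.207,-0.944,0,0,0,0.002],
  [0.75,0.207,-0.944,0,0,0,0.002],
  [0.75,0.207,-0.944,0,0,0,0.002],
  [0.75,0.207,-0.944,0.3,0,0,0.002],
  [0.75,0.207,-0.944,0.6,0,0,0.002],
  [0.75,0.207,-0.944,0.9,0,0,0.002],
  [0.75,0.207,-0.944,0.9,0,0,0.002],
  [0.75,0.207,-0.944,0.9,0,0,0.002],
])

```text
clock: 2.1
tcp_pos: [0.3782, -0.0844, 0.1043]
orientation: [-3.137, 0.154, 0.011]
contact_force: [0.6, 0.0, -0.4]
grip_width: 0.064
```

Run:
```python
from h import *
from bench import r
go(r,-200,-136,28,0);go(r,-200,-136,28,10)
f=r.grab_frame("side");cv2.imwrite("pics/side1.png",f["pixels"][:,:,::-1])
```

```text
t 2.10 board xyz [-202.3 -140.9] 104.3 F [ 0.6  0.  -0.4] grip 0.06395312492534608 j [ 0.37  0.25 -0.34  2.31  0.14  0.61 -1.75]
shift [ 0.019 -0.032  0.509] turn [-0.0002  0.0022 -0.0025]
t 2.10 board xyz [-202.3 -140.9] 104.3 F [ 0.6  0.  -0.4] grip 0.06395312492534608 j [ 0.37  0.25 -0.34  2.31  0.14  0.61 -1.75]
shift [ 0.019 -0.032  0.509] turn [-0.0004 -0.0533 -0.0025]
```

View pics/side1.png

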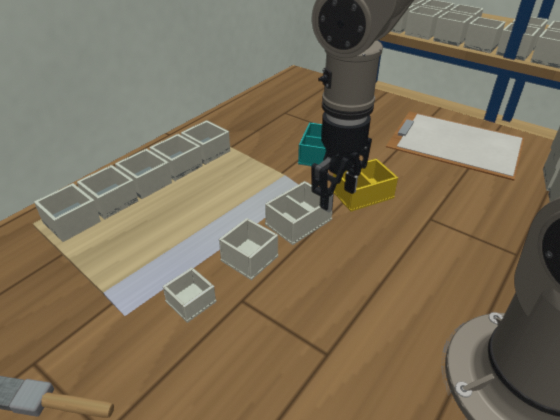

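The gripper hangs behind the twin box with its fingertips at about (335,195), clear of the yellow box. Descending.

Emit:
send_rows([
  [0.75,0.019,-0.032,0.15,0,0,-0.002],
  [0.75,0.019,-0.032,0.3,0,0,-0.002],
  [0.75,0.019,-0.032,0.42,0,0,-0.002],
  [0.75,0.019,-0.032,0.5,0,0,-0.002],
  [0.75,0.019,-0.032,0.5,0,0,-0.002],
  [0.75,0.019,-0.032,0.5,0,0,-0.002],
])

```text
clock: 2.65
tcp_pos: [0.3849, -0.0797, 0.0332]
orientation: [3.138, -0.144, 0.002]
contact_force: [-0.2, 0.4, 0.6]
grip_width: 0.064
```

Run:
```python
from h import *
from bench import r
go(r,-180,-136,27,0)
```

```text
t 2.65 board xyz [-196.1 -135.6] 33.2 F [-0.2  0.4  0.6] grip 0.06395823405656804 j [ 0.28  0.41 -0.28  2.34  0.27  0.42 -1.88]
shift [0.107 0.003 0.041] turn [ 0.0002 -0.0005 -0.0005]
```

Emit:
send_rows([
  [0.75,0.04,0,0.02,0,0,0],
  [0.75,0.08,0,0.04,0,0,0],
  [0.75,0.11,0,0.04,0,0,0],
  [0.75,0.135,0,0.04,0,0,0],
  [0.75,0.155,0,0.04,0,0,0],
  [0.75,0.175,0,0.04,0,0,0],
  [0.75,0.195,0,0.04,0,0,0],
  [0.75,0.215,0,0.04,0,0,0],
  [0.75,0.235,0,0.04,0,0,0],
  [0.75,0.235,0,0.04,0,0,0],
])

```text
clock: 3.48
tcp_pos: [0.4196, -0.0822, 0.0263]
orientation: [-3.138, 0.143, -0.001]
contact_force: [-0.3, -0.6, -0.3]
grip_width: 0.0642
```

```bash
cat >> h.py <<'E'
def look(r,name,zs=(.055,)):
    f=r.grab_frame("top");cv2.imwrite(f"pics/{name}.png",f["pixels"][:,:,::-1]);pickle.dump(f,open(f"pics/{name}.pkl","wb"))
    m,cs=seg(f,(0,0,110),(180,45,255),700)
    for c in cs:
        for z in zs:
            w=(cast(f,c.reshape(-1,2),z)[:,:2]*1000-O)@np.c_[X,Y];q=cv2.minAreaRect(w.astype(np.float32))
            if q[0][1]>-300:print(z,np.round(q[0],1),np.round(q[1],1),round(q[2],2),"min",w.min(0).round(1),"max",w.max(0).round(1))
E
python3 - <<'E'
from h import *
from bench import r
go(r,-150,-136,27,0)
look(r,"top1")
E
```

```text
t 3.48 board xyz [-161.3 -135. ] 26.3 F [-0.3 -0.6 -0.3] grip 0.06424917968229903 j [ 0.28  0.46 -0.27  2.27  0.28  0.44 -1.88]
shift [ 0.075  0.007 -0.004] turn [-0.0001 -0.0003 -0.0003]
0.055 [-117.3    0.5] [77.7 79.3] 3.36 min [-157.6  -40.4] max [-77.2  41.5]
0.055 [-116.8  133.2] [61.1 60.6] 87.3 min [-148.1  101.9] max [-85.6 164.4]
0.055 [-60.8  -6.1] [436.1 106.7] 89.92 min [-114.3 -224.2] max [ -7.5 211.9]
0.055 [ 211.2 -176.3] [84.3 83.8] 0.12 min [ 169.  -218.3] max [ 253.3 -134.3]
0.055 [211.  46.] [350.5  85.1] 89.93 min [ 168.3 -129.2] max [253.7 221.2]
```

View pics/top1.png

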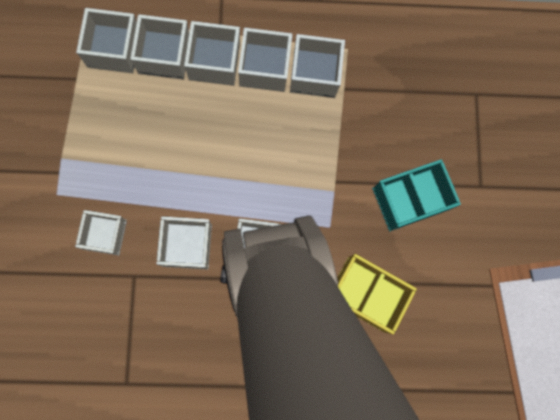

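The arm hides the twin box from above; only its front rim shows at about (258,225). I'll check with the side view.

Run:
```python
from h import *
from bench import r
f=r.grab_frame("side");pickle.dump(f,open("pics/side2.pkl","wb"))
cv2.imwrite("pics/side2.png",cv2.resize(f["pixels"][140:290,200:400,::-1],None,fx=4,fy=4,interpolation=cv2.INTER_CUBIC))
```

```text
(no output)
```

View pics/side2.png

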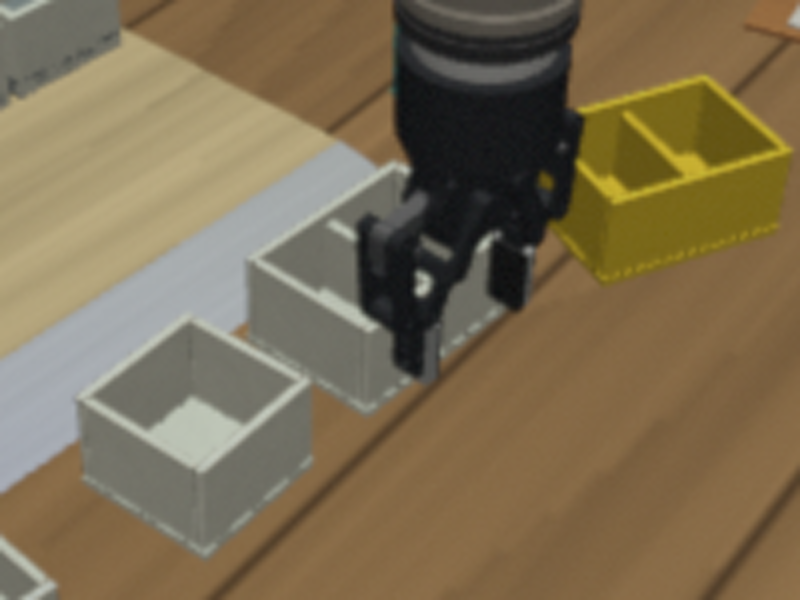

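Both fingers stand at the near face of the box. The rim corners in the full frame are the front-left at about (262.5,205.5), the near-left at (291,221) and the front-right at (298.7,181.3).

Run:
```python
from h import *
f=pickle.load(open("pics/side2.pkl","rb"))
w=(cast(f,[(262,205),(291.2,221.8),(298.7,181)],.055)[:,:2]*1000-O)@np.c_[X,Y];print(w.round(1))
d=w[0]-w[2];print(np.linalg.norm(d),np.degrees(np.arctan2(-d[0],d[1])),np.linalg.norm(w[0]-w[1]))
w=(cast(f,[(262.5,226),(292,242.5)],0)[:,:2]*1000-O)@np.c_[X,Y];print(w.round(1))
f0=pickle.load(open("pics/side0.pkl","rb"))
```

```text
[[ -74.   -77.9]
 [-147.4  -78.7]
 [ -75.6 -185.2]]
107.28996768248226 -0.8719409693464721 73.41394903988635
[[ -73.1  -78.7]
 [-147.6  -82.5]]
```

The box is square to the ramp to within about 1°, with its front at x ≈ -73. Now pushing up the ramp.

Emit:
send_rows([
  [0.75,0.033,0,0,0,0,0],
  [0.75,0.067,0,0,0,0,0],
  [0.75,0.1,0,0,0,0,0],
  [0.75,0.133,0,0,0,0,0],
  [0.75,0.167,0,0,0,0,0],
  [0.75,0.2,0,0,0,0,0],
  [0.75,0.233,0,0,0,0,0],
  [0.75,0.267,0,0,0,0,0],
  [0.75,0.3,0,0,0,0,0],
  [0.75,0.333,0,0,0,0,0],
  [0.75,0.367,0,0,0,0,0],
  [0.75,0.4,0,0,0,0,0],
  [0.75,0.433,0,0,0,0,0],
  [0.75,0.467,0,0,0,0,0],
  [0.75,0.5,0,0,0,0,0],
  [0.75,0.5,0,0,0,0,0],
])

```text
clock: 4.92
tcp_pos: [0.4952, -0.0891, 0.0265]
orientation: [-3.138, 0.143, -0.003]
contact_force: [-1.0, -0.7, -0.8]
grip_width: 0.0642
```

Run:
```python
from h import *
from bench import r
go(r,-10,-135,38,0)
f=r.grab_frame("side");pickle.dump(f,open("pics/side3.pkl","wb"))
cv2.imwrite("pics/side3.png",cv2.resize(f["pixels"][110:260,180:380,::-1],None,fx=4,fy=4,interpolation=cv2.INTER_CUBIC))
```

```text
t 4.92 board xyz [ -85.4 -135. ] 26.5 F [-1.  -0.7 -0.8] grip 0.06416545248337513 j [ 0.27  0.54 -0.27  2.1   0.27  0.54 -1.85]
shift [ 0.503 -0.001 -0.075] turn [-0.0001 -0.0007 -0.0003]
```

View pics/side3.png

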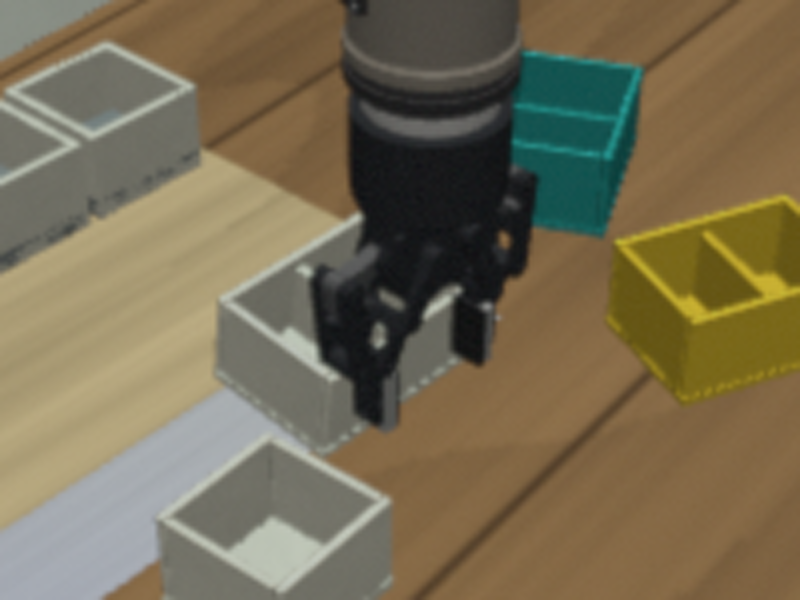

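The box's front is at the crest and it is still square, with its left face along about (220–330, 300–450) in the crop. Continuing, with the fingers rising along the ramp.

Emit:
send_rows([
  [0.75,0.035,0,0,0,0,0],
  [0.75,0.07,0,0,0,0,0],
  [0.75,0.105,0,-0.003,0,0,0],
  [0.75,0.14,0,-0.01,0,0,0],
  [0.75,0.175,0,-0.016,0,0,0],
  [0.75,0.21,0,-0.022,0,0,0],
  [0.75,0.245,0,-0.028,0,0,0],
  [0.75,0.28,0,-0.034,0,0,0],
  [0.75,0.315,0,-0.04,0,0,0],
  [0.75,0.35,0,-0.046,0,0,0],
  [0.75,0.385,0,-0.052,0,0,0],
  [0.75,0.42,0,-0.058,0,0,0],
  [0.75,0.455,0,-0.064,0,0,0],
  [0.75,0.49,0,-0.07,0,0,0],
  [0.75,0.525,0,-0.073,0,0,0],
  [0.75,0.56,0,-0.073,0,0,0],
  [0.75,0.595,0,-0.073,0,0,0],
  [0.75,0.63,0,-0.073,0,0,0],
  [0.75,0.665,0,-0.073,0,0,0],
  [0.75,0.69,0,-0.073,0,0,0],
])

```text
clock: 6.63
tcp_pos: [0.5972, -0.0984, 0.0372]
orientation: [-3.138, 0.143, -0.0]
contact_force: [-1.6, 1.2, -0.6]
grip_width: 0.0641
```

Run:
```python
from h import *
from bench import r
go(r,30,-135,38,0)
f=r.grab_frame("side");pickle.dump(f,open("pics/side4.pkl","wb"))
cv2.imwrite("pics/side4.png",cv2.resize(f["pixels"][80:230,150:350,::-1],None,fx=4,fy=4,interpolation=cv2.INTER_CUBIC))
```

```text
t 6.63 board xyz [  17.1 -135.2] 37.2 F [-1.6  1.2 -0.6] grip 0.0641318849888989 j [ 0.26  0.63 -0.27  1.85  0.25  0.69 -1.82]
shift [ 0.086 -0.001 -0.005] turn [-0.     -0.0001 -0.0003]
```

View pics/side4.png

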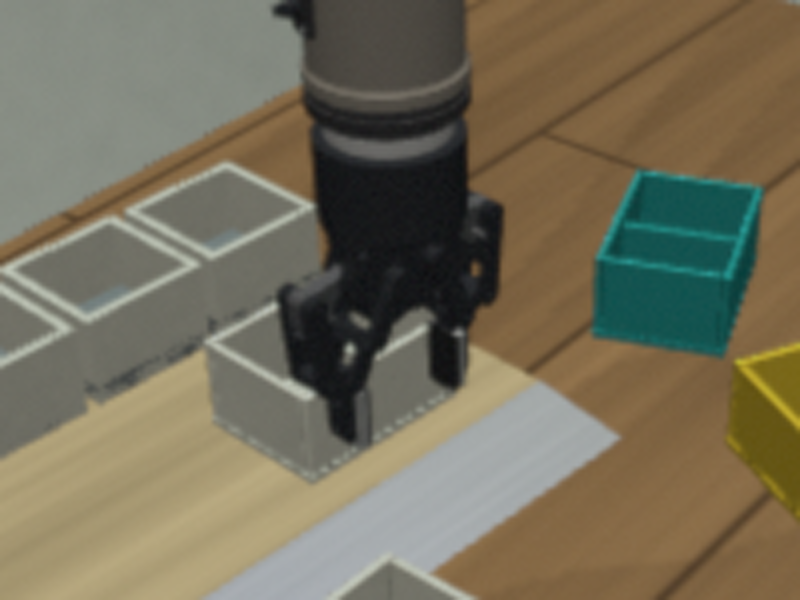

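The whole box is past the crest on the flat board. A short final push, then back off and look.

Emit:
send_rows([
  [0.75,0.02,0,0,0,0,0],
  [0.75,0.04,0,0,0,0,0],
  [0.75,0.055,0,0,0,0,0],
  [0.75,0.055,0,0,0,0,0],
  [0.75,0.055,0,0,0,0,0],
  [0.75,0.02,0,0,0,0,0],
  [0.75,-0.1,0,0,0,0,0],
  [0.75,-0.25,0,0,0,0,0],
  [0.75,-0.45,0,-0.1,0,0,0],
  [0.75,-0.6,0,-0.35,0,0,0],
  [0.75,-0.8,0,-0.6,0,0,0],
  [0.75,-1,0,-0.8,0,0,0],
  [0.75,-1,0,-0.8,0,0,0],
])

```text
clock: 7.77
tcp_pos: [0.4449, -0.0848, 0.1607]
orientation: [3.136, -0.143, 0.005]
contact_force: [0.7, -0.0, 0.3]
grip_width: 0.0637
```

Run:
```python
from h import *
from bench import r
go(r,-200,-280,150,0)
look(r,"top2",(.055,.065))
```

```text
t 7.77 board xyz [-135.9 -135.3] 160.7 F [ 0.7 -0.   0.3] grip 0.06369705139038734 j [ 0.37  0.24 -0.36  2.13  0.12  0.78 -1.73]
shift [-0.427  0.965  0.072] turn [ 0.0006 -0.0011 -0.0003]
0.055 [-117.3    0.4] [77.8 79.5] 3.36 min [-157.6  -40.4] max [-77.4  41.5]
0.065 [-118.3   -1. ] [76.8 78.5] 3.36 min [-158.1  -41.4] max [-78.9  39.5]
0.055 [-116.9  133.2] [61.1 60.8] 87.3 min [-148.3  101.9] max [-85.6 164.4]
0.065 [-117.9  130.1] [60.3 60.1] 87.3 min [-148.9   99.2] max [-87.  160.9]
0.055 [-167.5 -187.4] [398.8 228.7] 11.21 min [-355.  -337.6] max [ 39.6 -49.9]
0.065 [-167.9 -186.5] [393.7 225.8] 11.21 min [-353.  -334.7] max [ 36.6 -50.7]
0.055 [-37.9  82.9] [257.9  60.6] 89.99 min [-68.2 -46. ] max [ -7.6 211.9]
0.065 [-39.9  80.4] [254.6  59.9] 89.99 min [-69.9 -46.9] max [-10.  207.7]
0.055 [  78.1 -133.9] [112.9  83.8] 89.88 min [  36.1 -190.3] max [120.1 -77.5]
0.065 [  74.6 -133.7] [111.4  82.8] 89.88 min [  33.1 -189.4] max [116.  -77.9]
0.055 [ 211.  -176.4] [83.8 84.7] 89.87 min [ 168.6 -218.3] max [ 253.3 -134.5]
0.065 [ 205.8 -175.7] [82.8 83.6] 89.87 min [ 163.9 -217. ] max [ 247.6 -134.2]
0.055 [211.1  45.9] [350.2  85.4] 89.93 min [ 168.3 -129.2] max [253.7 221. ]
0.065 [205.9  43.9] [345.7  84.3] 89.93 min [ 163.7 -129. ] max [248.  216.8]
```

View pics/top2.png

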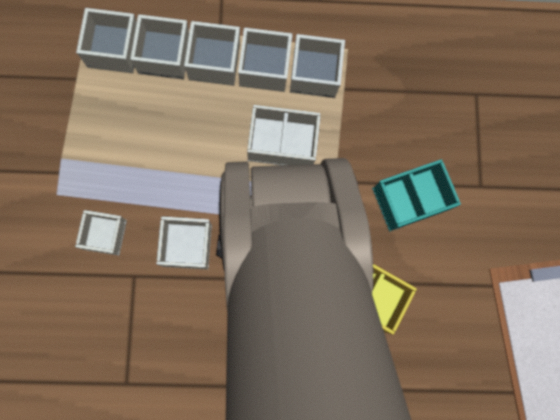

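The twin box stands on the flat board at about (284,134) in the top view, between the crest and the fixed boxes. Its rim measures -0.1° from square, centre (74.6,-133.7) mm, spanning x 33–116 mm. The bystanders show no movement beyond about 0.3 mm. The arm touches nothing, so I'm handing in.

```bash
python3 -c "
from bench import r
print(r.hand_in())"
```

```text
the job is handed in; nothing more can be done
None
```

The two-compartment box now stands flat on the board, square to it. I slid it straight up the ramp with two spread fingers against its near face, without gripping or lifting it, then backed the arm off and handed in at about 7.8 s of the 32 s.

- **Position:** in the last top view the box is centred at board x ≈ 75 mm, y ≈ -134 mm. It spans about 33 to 116 mm, so it is fully past the crest and about 50 mm short of the fixed boxes.
- **Squareness:** it measured about 0.1° from square. It started about 5.5° off and lined up against the fingers before the ramp. Sideways it ended 2–3 mm from its starting line.
- **Other boxes:** the square and small boxes measured the same as before to within about 0.3 mm. I saw no sign that the yellow or turquoise look-alikes moved, but I did not measure them; the arm partly hid the yellow one in the last view.
- **Force and disagreements:** the wrist force read 2 N or less at every stop. No check failed, though positions are only as good as the camera calibration, about 2 mm.

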